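Hang the portion ladles back on the utensil rail

ROBOT

A 6-joint arm with a two-finger parallel gripper is mounted at the origin on a cart in front of the work surface, level with it; the furniture and walls round the work are solid. World frame = base frame: x ahead of the robot, y to its left, z up, the work surface at z = 0. Lengths are in m, angles in degrees, forces in N, time in s.
With the tool pointing down it reaches from about 0.25 to 0.775 m from the base axis. Payload 4 kg.
Tool frame: the origin (TCP) lies at the very end of the fingers, on their centre line; the grasp point (between the pads) lies 19 mm behind it; z points along the fingers, y is the line along which they close (so a half turn about z gives the same grasp; the last joint's range is limited). The gripper opens to 85 mm and grips with 20 to 120 N. Pads are 22 mm wide; open, the fingers measure 114 mm over their backs; the gripper's body (76 mm by 85 mm) begins 54 mm behind the grasp point. The pads swing forward as they close: fully open they stand 13 mm farther back than shut.
Start: joints at [-70.766, 4.996, 78.535, -0, 96.463, -5.907], TCP at [0.234, -0.498, 0.231] pointing down, gripper open.
Joint ranges: [-177.83, 177.83], [-43.37, 116.18], [15.69, 146.23], [-61.86, 241.86], [9.47, 152.12], [-147.06, 147.06]. Speed limits (degrees/s): [159.86, 159.86, 180, 180, 180, 180].

INTERFACE

Orientations are given as [roll, pitch, yaw] about the fixed x, y, z axes, in that order (R = Rz(yaw) Ry(pitch) Rx(roll)).
In Python, from rig import ctrl gives the robot as it stands. The module is installed in compiled form; this text tells all that it offers.
- The arm moves only by the shell command python3 -m pendant 'ROWS' [FORCE]. ROWS is a JSON object of lists of equal length, an entry for each row: "hand": the gripper's target within -1 to 1 (fully open at 1, half-way at 0, shut at -1); "dp": the shift along the world's x, y, z in cm, a list of three; "twist": the turn about the world's z in rad. In form: {"hand": [hand, ...], "dp": [[tx, ty, tz], ...], "twist": [twist, ...]}. A call has 1 to 5 rows; each row is the pose to reach, as a shift and turn from the pose commanded when the call began; what a row does not reach only later rows make up. A row lasts 1/10 s, in which the tool goes at most 50 mm and 8.59 degrees, less where a joint would pass 70% of its speed; a pose out of reach is approached as far as the arm can. A call with a gripper value outside its range is refused whole. The fingers move at their own pace and stop on an object; FORCE is the grip in N (left out, the last holds). Time passes only in rows, so rows that repeat a pose let the fingers close. It gives the time, the measured TCP pose, the force, the opening and the grip force at its end, in the units of the state.
- ctrl.sense(): the state, without advancing time (a new reading comes with each control period).
- ctrl.grab_frame(name): name is "scene" or "top" or "wrist"; returns the picture (384x512x3 uint8, red, green, blue); there is no depth.
- ctrl.camera_model(name): a dict with "fx", "fy", "cx", "cy" (pixels), "cam_to_world" (4x4, takes a point from camera to world coordinates). Camera axes: x right, y down, z forward; pixel columns grow to the right and rows downward; lengths in m; the calibration is good to about 2 mm. A picture is of the moment at which its call begins: read the wrist's pose just before it. camera_model takes no time and is no camera call; for the wrist camera it gives the pose at the moment of the call.
- ctrl.sign_off(): hands the job in; it is judged then, once.
The state is a dict: "time_s": time; "joint_pos": joint angles; "joint_vel": joint speeds; "tau": joint torques, N m; "position": TCP position; "eef_rot": TCP orientation; "ft_force": force on the tool from outside, world axes, zero at the start; "torque": the same for the moment, N m; "grip_width": finger opening in m; "gripper_force": force on a finger pad.
Only numpy, scipy, OpenCV 4.12 (cv2) and the standard library are available. Lean on these libraries where they do the work, as an engineer would, in place of code of your own. Each camera call takes 0.05 s, during which the arm holds its last target. There are 200 camera calls.

TASK

Put the three washed portion ladles away: slip the open ring at the top of each handle sideways over the bar of the utensil rail and let it hang there freely, next to the one already hanging. Space them out so that no ladle touches another, and do not shift the hanging ladle or disturb the pepper mill, the tin and the jar.

Things in the scene. Friction and masses are not known exactly. Their poses are not given: they have to be found in the camera images.
- rail_stand: Utensil rail on a dark wooden foot, stands fast. A round level steel bar, 12 mm diameter, 330 mm long, runs along own y, its axis 180 mm above the worktop. Origin: on the worktop below the bar's middle; own +x points to the stand's back. The foot spans x +10 to +120, y -168 to +168 mm, 16 mm high. In front of the bar (x below 0) all is open
- rail_mid (a point): Middle of the bar, on its axis; axes as the stand (y along the bar, x to the back). Two 10 mm arms carry the bar from behind, with 22 mm collars, at y -150 and +150 mm: ladles hang between y -140 and +140. The arms run back level to uprights at x +70 mm, joined by an 8 mm cross bar 60 mm above the worktop
- ladle_large: The large steel portion ladle, cup 56 mm wide and 46 mm tall, 137 mm tall in all, 0.1 to 0.17 kg. Origin: centre of the cup's flat underside; z up. The handle is an upright flat strip at the cup's -x side, 30 mm from the origin; it ends in an open ring (C) of 8 mm wire in the own x-z plane, whose gap faces own +x; stands on the worktop at the start
- ladle_large_ring (a point): Centre of the large ladle's open ring, 105 mm above the cup's underside; axes as the ladle. Ring inner diameter 48, outer 64 mm; the gap, 22 mm wide, faces own +x, level with this point; the handle runs into the ring's back. Hung, the bar lies in the top of the ring and this point is 18 mm below the bar's axis
- ladle_large_grip (a point): Middle of the large ladle's bare handle strip, 16 mm wide along own y and 5 mm thick: a good place to pinch from above. 28 mm behind the ring's centre (own -x) and 8 mm lower; the ring's top is 40 mm above it. Below it, 46 to 80 mm above the underside, the handle has a black grip 19 mm wide
- ladle_medium: The medium steel portion ladle, cup 52 mm wide and 41 mm tall, 137 mm tall in all, 0.1 to 0.17 kg. Origin: centre of the cup's flat underside; z up. The handle is an upright flat strip at the cup's -x side, 28 mm from the origin; it ends in an open ring (C) of 8 mm wire in the own x-z plane, whose gap faces own +x; stands on the worktop at the start
- ladle_medium_ring (a point): Centre of the medium ladle's open ring, 105 mm above the cup's underside; axes as the ladle. Ring inner diameter 48, outer 64 mm; the gap, 22 mm wide, faces own +x, level with this point; the handle runs into the ring's back. Hung, the bar lies in the top of the ring and this point is 18 mm below the bar's axis
- ladle_medium_grip (a point): Middle of the medium ladle's bare handle strip, 16 mm wide along own y and 5 mm thick: a good place to pinch from above. 28 mm behind the ring's centre (own -x) and 8 mm lower; the ring's top is 40 mm above it. Below it, 46 to 80 mm above the underside, the handle has a black grip 19 mm wide
- ladle_small: The small steel portion ladle, cup 48 mm wide and 36 mm tall, 137 mm tall in all, 0.1 to 0.17 kg. Origin: centre of the cup's flat underside; z up. The handle is an upright flat strip at the cup's -x side, 26 mm from the origin; it ends in an open ring (C) of 8 mm wire in the own x-z plane, whose gap faces own +x; stands on the worktop at the start
- ladle_small_ring (a point): Centre of the small ladle's open ring, 105 mm above the cup's underside; axes as the ladle. Ring inner diameter 48, outer 64 mm; the gap, 22 mm wide, faces own +x, level with this point; the handle runs into the ring's back. Hung, the bar lies in the top of the ring and this point is 18 mm below the bar's axis
- ladle_small_grip (a point): Middle of the small ladle's bare handle strip, 16 mm wide along own y and 5 mm thick: a good place to pinch from above. 28 mm behind the ring's centre (own -x) and 8 mm lower; the ring's top is 40 mm above it. Below it, 46 to 80 mm above the underside, the handle has a black grip 19 mm wide
- ladle_hung: The ladle already hanging on the bar at the start, like the medium one: steel portion ladle, cup 52 mm wide and 41 mm tall, 137 mm tall in all, Origin: centre of the cup's flat underside; z up. The handle is an upright flat strip at the cup's -x side, 28 mm from the origin; it ends in an open ring (C) of 8 mm wire in the own x-z plane, whose gap faces own +x; handle in front of the bar
- ladle_hung_ring (a point): Centre of the hanging ladle's open ring, 18 mm below the bar's axis; same ring as the others
- pepper_mill: Bystander: brown wooden pepper mill, 58 mm wide, 170 mm tall, standing on the worktop; origin at the centre of its underside
- tin: Bystander: squat round food tin, 75 mm wide, 58 mm tall, standing on the worktop; origin at the centre of its underside
- jar: Bystander: glass jar of preserve with a grey lid, 71 mm wide, 110 mm tall, standing on the worktop; origin at the centre of its underside
- worktop_mid (a point): Fixed point on the worktop, not to be handled; x ahead, y left. Furniture overhead, to keep the arm clear of (mm from here): wall cabinets whose front lower edge, 540 up, runs from (190,-200) to (40,350) with all behind it, and on the left from (30,330) to (-450,200); the cooker hood, 580 up, front edge from (90,-260) to (230,-780)

How it is judged:
By the outcome, as a careful person would: the job done as asked, in the order asked, and still so for the second after the job is handed in, with the robot touching nothing.
It also fails if it takes over 67 s, if anything falls off the work surface, if the arm or the gripper's body presses on something with over 40 N, if the wrist force passes 120 N, or if a joint passes its speed limit or range.

## Working session

There is one attempt and no reset: what is moved stays moved. The work goes in short steps, Python scripts to look and compute and a shell command to move; the robot and the scene stay as the last step left them, time stands still between calls to the robot, and variables do not carry over. Pictures are saved under pics/ and viewed, at most 10 in all, crops included, and the job is handed in when it is done.

```bash
mkdir -p pics
python3 - <<'E'
from rig import ctrl
import cv2,numpy as np
s=ctrl.sense();print({k:np.round(v,3).tolist() for k,v in s.items()})
for n in("scene","top"):
    im=ctrl.grab_frame(n);cv2.imwrite(f"pics/{n}0.png",im[:,:,::-1]);np.save(f"pics/{n}0.npy",im)
    m=ctrl.camera_model(n);print(n,m["fx"],m["fy"],m["cx"],m["cy"],np.round(m["cam_to_world"],4).tolist())
E
```

```text
{'time_s': 0.0, 'joint_pos': [-70.765, 5.04, 78.626, 0.0, 96.463, -5.907], 'joint_vel': [0.091, 0.011, -0.043, 0.076, 0.006, 0.053], 'tau': [0.0, -35.187, -31.328, -0.0, 0.011, -0.0], 'position': [0.234, -0.497, 0.23], 'eef_rot': [-179.872, -0.013, 25.142], 'ft_force': [-0.064, 0.354, -0.28], 'torque': [0.018, -0.003, -0.03], 'gripper_force': 0.0, 'grip_width': 0.086}
scene 480.0373237864779 480.0373237864779 249.48128140816692 190.20821743931978 [[-0.0683, -0.6653, 0.7434, -0.3193], [-0.9976, 0.0402, -0.0558, 0.3166], [0.0073, -0.7455, -0.6665, 0.7868], [0.0, 0.0, 0.0, 1.0]]
top 499.8991289438675 499.8991289438675 253.22106769583405 194.3242033577009 [[-0.0166, -0.9961, 0.0865, 0.3291], [-0.9999, 0.0167, 0.0006, 0.2756], [-0.002, -0.0865, -0.9962, 1.1213], [0.0, 0.0, 0.0, 1.0]]
```

View pics/scene0.png

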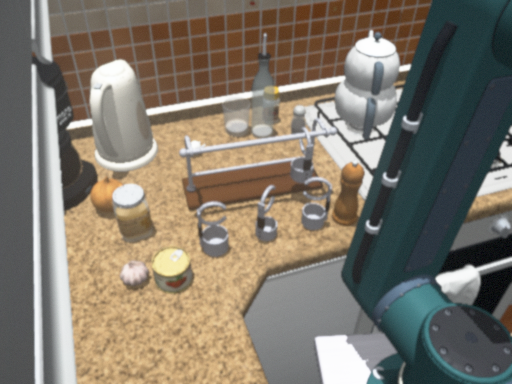

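View pics/top0.png

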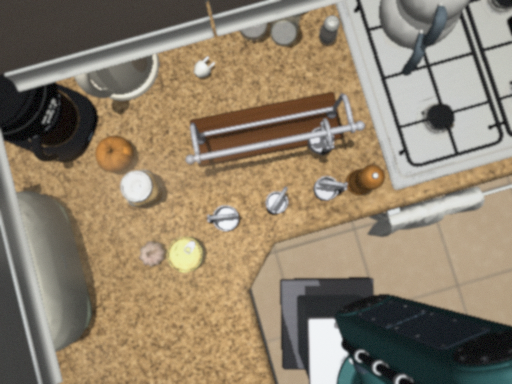

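Scene: rail from (188,152) to (335,132), three ladles at (214,240), (266,228), (314,215), and the hung one near (303,170). Top: rail from (193,159) to (360,127), ladles at (226,218), (277,203), (328,187), hung one at (320,140), and the mill at (370,178). I'll enlarge these.

Run:
```python
import cv2,numpy as np
a=cv2.imread("pics/top0.png")[110:240,180:390];b=cv2.imread("pics/scene0.png")[115:265,175:375]
a=cv2.resize(a,(630,390)) if 0 else cv2.resize(a,None,fx=3.8,fy=3.8,interpolation=cv2.INTER_CUBIC);cv2.imwrite("pics/a.png",a)
cv2.imwrite("pics/b.png",cv2.resize(b,None,fx=4,fy=4,interpolation=cv2.INTER_CUBIC))
```

```text
(no output)
```

View pics/a.png

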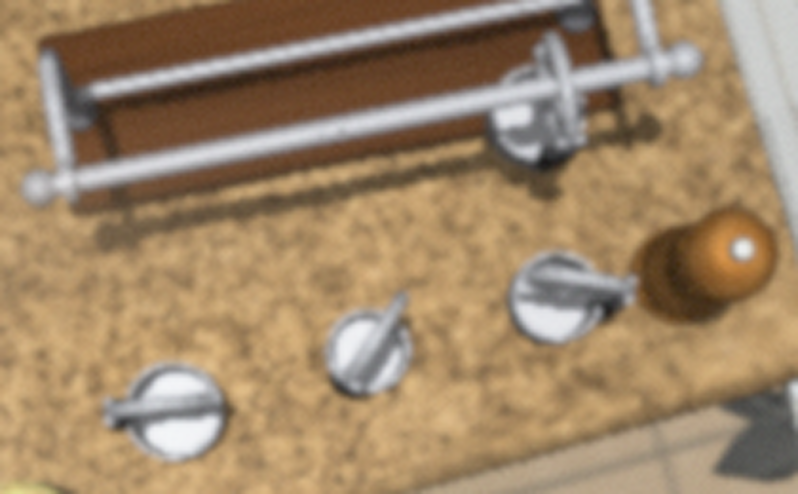

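View pics/b.png

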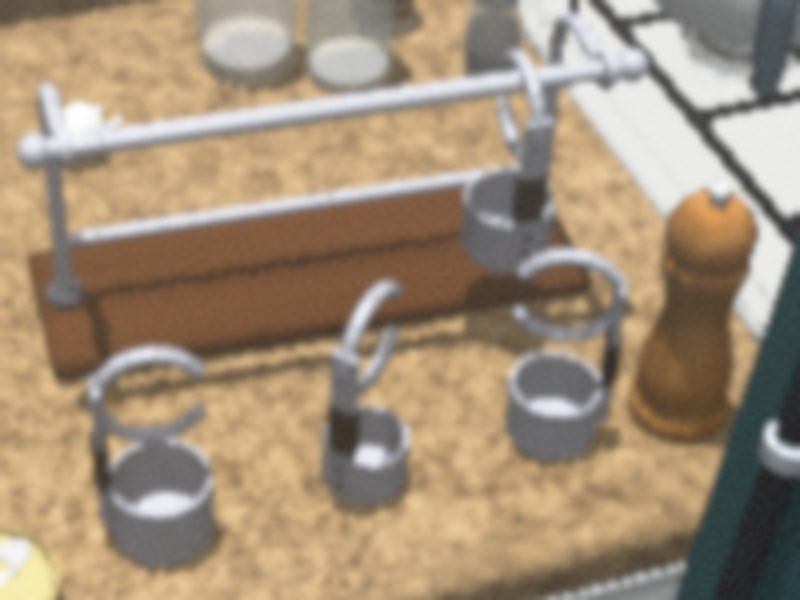

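```bash
cat > h.py <<'E'
from rig import ctrl
import numpy as np
def ray(n,u,v,z,m=None):
    m=m or ctrl.camera_model(n);T=np.array(m["cam_to_world"])
    d=T[:3,:3]@[(u-m["cx"])/m["fx"],(v-m["cy"])/m["fy"],1];return (T[:3,3]+d*(z-T[2,3])/d[2])*1000
top=lambda x,y,z:ray("top",180+x/3.8-.37,110+y/3.8-.37,z)
sc=lambda x,y,z:ray("scene",175+x/4-.37,115+y/4-.37,z)
E
python3 - <<'E'
from h import *
p=lambda n,a:print(n,np.round(a,1))
L,R=top(38,188,.18),top(688,60,.18);p("bar top",[L,R,(L+R)/2]);d=L-R;print(np.linalg.norm(d),np.degrees(np.arctan2(-d[0],d[1])))
L,R=sc(35,150,.18),sc(635,63,.18);p("bar sc",[L,R,(L+R)/2]);d=L-R;print(np.linalg.norm(d),np.degrees(np.arctan2(-d[0],d[1])))
p("hung",[top(558,85,.194),sc(535,85,.18)])
for n,z,t,s,g,a,b in(("large",.046,(176,412),(160,475),(100,468),(105,413),(228,403)),("small",.036,(370,352),(370,435),(343,428),(362,387),(402,297)),("med",.041,(557,297),(557,385),(610,362),(632,290),(522,280))):
    c=top(*t,z);c2=sc(*s,z);G=sc(*g,.063);A=top(*a,.105);B=top(*b,.105)
    p(n,[c,c2,G,A,B]);yaw=lambda q:np.degrees(np.arctan2(q[1],q[0]));print("yaw",yaw(B-A),yaw(c2-G))
p("mill",[top(735,250,.165),sc(715,235,.15),sc(682,415,.0)])
E
```

```text
bar top [[480.1 395.9 180. ]
 [539.6  68.4 180. ]
 [509.8 232.2 180. ]]
332.85083869270204 10.302854866743667
bar sc [[484.2 394.8 180. ]
 [544.1  67.3 180. ]
 [514.2 231.1 180. ]]
332.93581242788105 10.368657666748078
hung [[525.  136.3 194. ]
 [526.6 125.9 180. ]]
large [[372.2 335.7  46. ]
 [375.5 337.1  46. ]
 [366.4 367.4  63. ]
 [370.  370.4 105. ]
 [374.2 304.5 105. ]]
yaw -86.30522552316474 -73.24310444526162
small [[405.1 224.7  36. ]
 [407.6 222.8  36. ]
 [387.5 239.9  63. ]
 [381.6 232.6 105. ]
 [429.6 210.2 105. ]]
yaw -25.073315707714592 -40.305650903614946
med [[434.5 117.5  41. ]
 [435.  115.8  41. ]
 [428.9  89.7  63. ]
 [431.3  86.4 105. ]
 [437.7 145.4 105. ]]
yaw 83.80812434036642 76.74923060983696
mill [[444.8  44.8 165. ]
 [430.3  44.4 150. ]
 [447.4  36.7   0. ]]
```

```bash
M='python3 -m pendant'
$M '{"hand":[0,0,0,0,0],"dp":[[0.7,4.3,0],[1.4,8.6,0],[2.1,12.9,0],[2.7,17.2,0],[3.4,21.5,0]],"twist":[0.062,0.124,0.186,0.248,0.31]}' 60
$M '{"hand":[0,0,0,0,0],"dp":[[0.7,4.3,0],[1.4,8.6,0],[2.1,12.9,0],[2.7,17.2,0],[3.4,21.5,0]],"twist":[0.062,0.124,0.186,0.248,0.31]}'
$M '{"hand":[0,0,0,0,0],"dp":[[0.7,4.3,0],[1.4,8.6,0],[2.1,12.9,0],[2.7,17.2,0],[3.4,21.5,0]],"twist":[0.062,0.124,0.186,0.248,0.31]}'
$M '{"hand":[0,0,0,0,0],"dp":[[0.7,4.3,0],[1.4,8.6,0],[2.1,12.9,0],[2.7,17.2,0],[3.4,21.5,0]],"twist":[0.062,0.124,0.186,0.248,0.31]}'
$M '{"hand":[0,0],"dp":[[0,0,0],[0,0,0]],"twist":[0,0]}'
python3 - <<'E'
from h import *
import cv2
m=ctrl.camera_model("wrist");im=ctrl.grab_frame("wrist");cv2.imwrite("pics/w1.png",im[:,:,::-1])
print(m["fx"],m["cx"],m["cy"],np.round(m["cam_to_world"],4).tolist())
T=np.array(m["cam_to_world"])
def pr(P):
    q=T[:3,:3].T@(np.array(P)/1000-T[:3,3]);return np.round([m["fx"]*q[0]/q[2]+m["cx"],m["fy"]*q[1]/q[2]+m["cy"]])
print("pred handle",pr((371,366,113)),"gap",pr((375,306,105)),"cup",pr((374,336,46)))
E
```

```text
time_s: 0.6
position: [0.2674, -0.281, 0.2307]
eef_rot: [-180.0, -0.0, 43.0]
ft_force: [1.1, 0.8, 0.5]
grip_width: 0.0427
gripper_force: 0.0
time_s: 1.1
position: [0.3012, -0.0662, 0.231]
eef_rot: [180.0, -0.0, 60.8]
ft_force: [0.7, -0.2, -0.1]
grip_width: 0.0427
gripper_force: 0.0
time_s: 1.6
position: [0.3352, 0.149, 0.2311]
eef_rot: [180.0, 0.0, 78.6]
ft_force: [1.3, -0.5, 0.1]
grip_width: 0.0423
gripper_force: 0.0
time_s: 2.1
position: [0.3692, 0.3638, 0.2307]
eef_rot: [-180.0, 0.0, 96.4]
ft_force: [1.2, 0.2, 0.5]
grip_width: 0.0428
gripper_force: 0.0
time_s: 2.3
position: [0.3692, 0.3623, 0.2301]
eef_rot: [-179.9, 0.1, 96.3]
ft_force: [0.3, -1.7, -0.2]
grip_width: 0.0425
gripper_force: 0.0
335.69031352567544 254.66753851535375 188.37752786150904 [[0.9942, 0.103, 0.0327, 0.3602], [0.108, -0.9402, -0.3232, 0.4448], [-0.0026, 0.3248, -0.9458, 0.3719], [0.0, 0.0, 0.0, 1.0]]
pred handle [258. 177.] gap [255. 239.] cup [257. 186.]
```

View pics/w1.png

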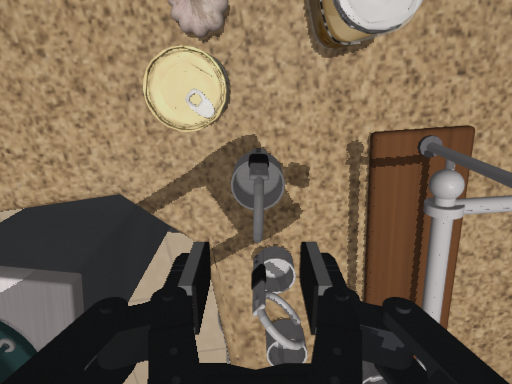

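The wrist view shows the large ladle's cup at (258,185), its handle at (259,160) and its gap end at (258,240), which agrees with the prediction. I'll grasp it.

```bash
M='python3 -m pendant'
$M '{"hand":[0,0,0,0,0],"dp":[[0.2,0.35,-4],[0.2,0.35,-8],[0.2,0.35,-12],[0.2,0.35,-15.2],[0.2,0.35,-15.2]],"twist":[0,0,0,0,0]}'
$M '{"hand":[-1,-1,-1,-1,-1],"dp":[[0,0,0],[0,0,0],[0,0,0],[0,0,0],[0,0,0]],"twist":[0,0,0,0,0]}' 80
$M '{"hand":[-1,-1,-1,-1,-1],"dp":[[0,0,1],[0,0,3],[0,0,5.5],[0,0,7.5],[0,0,7.5]],"twist":[0,0,0,0,0]}'
python3 - <<'E'
from h import *
import cv2
print(ctrl.sense()["position"],ctrl.sense()["joint_pos"])
im=ctrl.grab_frame("scene");cv2.imwrite("pics/s2.png",cv2.resize(im[100:300,130:380,::-1],None,fx=3,fy=3))
E
```

```text
time_s: 2.85
position: [0.3685, 0.3615, 0.0744]
eef_rot: [-179.5, 0.4, 96.1]
ft_force: [-0.5, -0.9, -0.6]
grip_width: 0.0425
gripper_force: 0.0
time_s: 3.35
position: [0.3733, 0.3668, 0.0823]
eef_rot: [179.7, -0.2, 96.2]
ft_force: [1.3, -0.1, 6.6]
grip_width: 0.0141
gripper_force: 78.6
time_s: 3.85
position: [0.3731, 0.3669, 0.1582]
eef_rot: [179.7, -0.2, 96.2]
ft_force: [0.2, 0.4, -1.3]
grip_width: 0.014
gripper_force: 78.2
[0.37314922 0.36689793 0.15822918] [ 3.83077144e+01  2.79785397e+00  8.91978214e+01 -1.28547926e-03
  8.75923947e+01  3.21086901e+01]
```

View pics/s2.png

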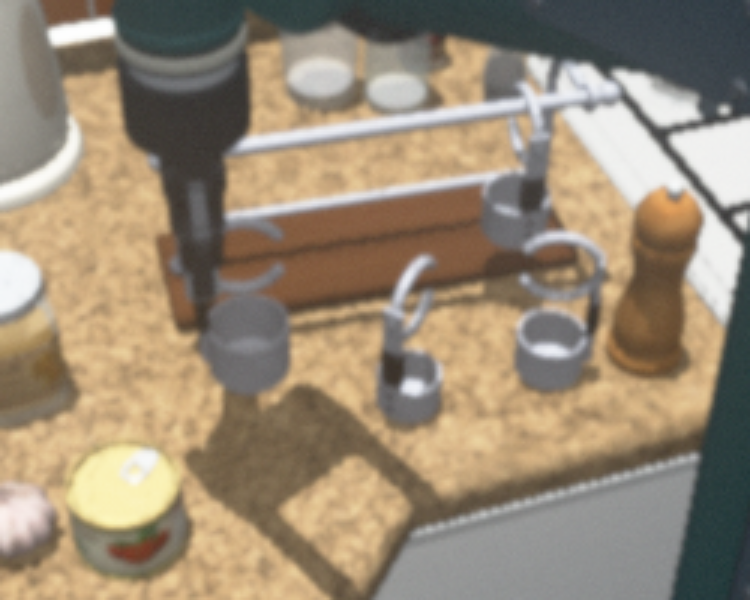

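Held level, with the cup clear. Next I turn it to face the rail and stop in front of its slot.

```bash
M='python3 -m pendant'
$M '{"hand":[-1,-1,-1,-1,-1],"dp":[[0,0,0],[0,0,0],[0,-1,0],[0,-1.5,0],[0,-2,0]],"twist":[0.14,0.28,0.42,0.56,0.70]}'
$M '{"hand":[-1,-1,-1,-1,-1],"dp":[[0.4,-0.8,0],[0.8,-1.6,0],[1.2,-2.4,0],[1.6,-3.1,0],[1.9,-3.7,0]],"twist":[0.14,0.28,0.42,0.56,0.70]}'
$M '{"hand":[-1,-1,-1,-1],"dp":[[0,0,0],[0,0,0],[0,0,0],[0,0,0]],"twist":[0.13,0.255,0.255,0.255]}'
python3 - <<'E'
from h import *
import cv2
s=ctrl.sense();print(s["position"],s["eef_rot"],s["joint_pos"])
a=ctrl.grab_frame("scene")[100:280,120:320,::-1];b=ctrl.grab_frame("top")[100:280,160:360,::-1]
cv2.imwrite("pics/s3.png",cv2.resize(np.hstack([a,b]),None,fx=2,fy=2,interpolation=cv2.INTER_CUBIC))
E
```

```text
time_s: 4.4
position: [0.3706, 0.3446, 0.152]
eef_rot: [-179.8, -0.0, 136.6]
ft_force: [0.4, 0.4, -1.4]
grip_width: 0.0146
gripper_force: 78.1
time_s: 4.9
position: [0.3898, 0.3075, 0.1521]
eef_rot: [-179.9, -0.2, 176.7]
ft_force: [-0.1, 0.6, -1.8]
grip_width: 0.0143
gripper_force: 78.1
time_s: 5.3
position: [0.3899, 0.3082, 0.1529]
eef_rot: [-179.9, -0.2, -169.1]
ft_force: [-0.5, -0.2, -2.3]
grip_width: 0.0139
gripper_force: 78.1
[0.38993726 0.30816043 0.15287805] [-1.79943157e+02 -1.50983154e-01 -1.69130117e+02] [ 3.17790159e+01  1.68042301e-02  9.26590048e+01  7.84381879e-04
  8.74855182e+01 -6.90909771e+01]
```

View pics/s3.png

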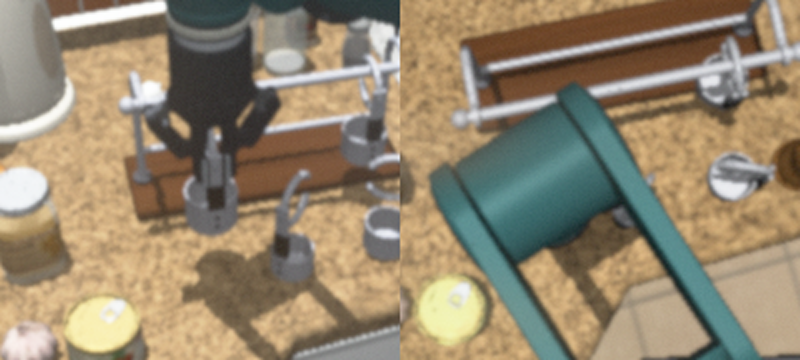

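The scene view shows the large ladle held upright facing the rail, its black grip at about (227,197) and its rim at about (225,191). Next I check its height by ray casting.

Run:
```python
from h import *
import cv2
m=ctrl.camera_model("scene");T=np.array(m["cam_to_world"])
def pr(P):
    q=T[:3,:3].T@(np.array(P)/1000-T[:3,3]);return np.round([m["fx"]*q[0]/q[2]+m["cx"],m["fy"]*q[1]/q[2]+m["cy"]],1)
X=np.array([.982,.189]);h=np.array([389.9,308.2])
for u in (66,71,76):
    print(u,"grip top/bot",pr([*(h-3*X),u+80]),pr([*(h-3*X),u+46]),"cup bottom front",pr([*(h+(30-28)*X),u]),"rim back",pr([*(h+58*X),u+46]))
im=ctrl.grab_frame("scene")
print(im[180:222,228].mean(1).astype(int).tolist());print(im[180:222,224].mean(1).astype(int).tolist())
```

```text
66 grip top/bot [227.3 194. ] [227.7 206.3] cup bottom front [227.7 220.6] rim back [221.3 187.1]
71 grip top/bot [227.3 192.1] [227.7 204.6] cup bottom front [227.6 218.9] rim back [221.2 185.3]
76 grip top/bot [227.2 190.2] [227.6 202.8] cup bottom front [227.6 217.2] rim back [221.2 183.5]
[110, 105, 106, 102, 99, 100, 103, 106, 106, 105, 107, 100, 85, 68, 48, 41, 47, 45, 43, 44, 47, 43, 49, 55, 77, 95, 100, 95, 87, 88, 100, 94, 87, 86, 94, 105, 118, 145, 168, 176, 177, 175]
[88, 90, 85, 86, 86, 87, 86, 87, 88, 85, 85, 84, 81, 73, 57, 51, 52, 48, 49, 53, 60, 71, 74, 74, 81, 91, 103, 103, 105, 104, 107, 102, 104, 104, 108, 107, 114, 131, 150, 165, 168, 176]
```

```bash
M='python3 -m pendant'
$M '{"hand":[-1,-1,-1,-1,-1],"dp":[[0,0,0.4],[0,0,0.4],[1,0.2,0.4],[2.5,0.5,0.4],[4,0.8,0.4]],"twist":[0,0,0,0,0]}'
$M '{"hand":[-1,-1,-1,-1,-1],"dp":[[1,0.2,0],[2,0.35,0],[3,0.5,0],[3.5,0.6,0],[3.5,0.6,0]],"twist":[0,0,0,0,0]}'
$M '{"hand":[-1,-1,-1,-1,-1],"dp":[[0,0,-0.5],[0,0,-1.0],[0,0,-1.4],[0,0,-1.6],[0,0,-1.6]],"twist":[0,0,0,0,0]}'
python3 - <<'E'
from h import *
import cv2
a=ctrl.grab_frame("scene")[90:240,130:330,::-1];b=ctrl.grab_frame("wrist")[:,:,::-1]
cv2.imwrite("pics/s4.png",np.vstack([cv2.resize(a,None,fx=2,fy=2,interpolation=cv2.INTER_CUBIC),cv2.resize(b[:384,:],(400,300))]))
E
```

```text
time_s: 5.95
position: [0.4318, 0.3168, 0.1585]
eef_rot: [180.0, 0.0, -169.0]
ft_force: [-0.2, -0.0, -1.5]
grip_width: 0.0143
gripper_force: 78.1
time_s: 6.45
position: [0.4662, 0.3226, 0.1582]
eef_rot: [180.0, -0.0, -169.0]
ft_force: [-0.3, 1.0, -1.8]
grip_width: 0.0143
gripper_force: 78.1
time_s: 6.95
position: [0.4652, 0.3224, 0.1417]
eef_rot: [-180.0, -0.1, -169.0]
ft_force: [-0.7, 0.8, -1.5]
grip_width: 0.0142
gripper_force: 78.1
```

View pics/s4.png

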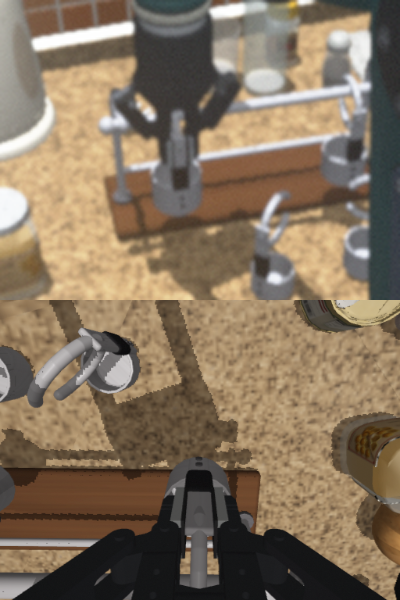

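No contact forces, and the ladle is on the bar. I lower it the last bit, release, and back out.

```bash
M='python3 -m pendant'
$M '{"hand":[-1,-1,-1],"dp":[[0,0,-0.2],[0,0,-0.3],[0,0,-0.3]],"twist":[0,0,0]}'
$M '{"hand":[-0.3,-0.3,-0.3,-0.3,-0.3],"dp":[[0,0,0],[0,0,0],[0,0,0],[0,0,0],[0,0,0]],"twist":[0,0,0,0,0]}'
$M '{"hand":[-0.3,-0.3,-0.3,-0.3,-0.3],"dp":[[-0.5,-0.1,0],[-1.5,-0.3,0],[-3,-0.6,0],[-5.5,-1,0],[-8,-1.4,2]],"twist":[0,0,0,0,0]}'
$M '{"hand":[-0.3,-0.3,-0.3,-0.3,-0.3],"dp":[[0,0,3],[0,0,6],[0,0,8],[0,0,8],[0,0,8]],"twist":[0,0,0,0,0]}'
python3 - <<'E'
from h import *
import cv2
s=ctrl.sense();print(s["position"],s["eef_rot"])
a=ctrl.grab_frame("scene")[90:290,130:380,::-1];b=ctrl.grab_frame("wrist")[:,:,::-1]
cv2.imwrite("pics/s5.png",np.hstack([cv2.resize(a,(480,384),interpolation=cv2.INTER_CUBIC),cv2.resize(b,(320,240)).repeat(1,0) if 0 else cv2.copyMakeBorder(cv2.resize(b,(320,240)),0,144,0,0,0)]))
cv2.imwrite("pics/w5.png",b)
E
```

```text
time_s: 7.35
position: [0.4658, 0.3227, 0.1396]
eef_rot: [180.0, 0.0, -169.0]
ft_force: [-0.3, 0.1, 0.3]
grip_width: 0.0145
gripper_force: 78.2
time_s: 7.85
position: [0.4657, 0.3226, 0.1394]
eef_rot: [180.0, 0.0, -169.0]
ft_force: [0.2, -0.8, -0.3]
grip_width: 0.03
gripper_force: 0.0
time_s: 8.35
position: [0.3825, 0.3071, 0.1562]
eef_rot: [-179.9, -0.4, -169.0]
ft_force: [0.2, -0.0, 0.2]
grip_width: 0.0298
gripper_force: 0.0
time_s: 8.85
position: [0.3851, 0.3085, 0.239]
eef_rot: [180.0, -0.0, -169.0]
ft_force: [0.1, 0.3, -0.1]
grip_width: 0.0298
gripper_force: 0.0
[0.38512439 0.30846131 0.23897174] [ 1.79991642e+02 -1.60959037e-03 -1.68974818e+02]
```

View pics/s5.png

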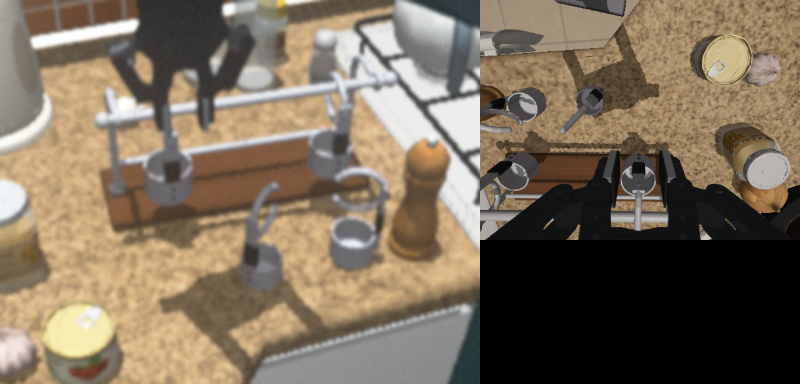

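The large ladle hangs properly at about (168,180) in this view. I measure the small ladle from the wrist view: its black grip at about (182,155) and ring tip at about (133,210) in full-resolution pixels.

Run:
```python
from h import *
import cv2
im=cv2.imread("pics/w5.png");g=im.max(2)
w=lambda u,v,z:ray("wrist",u,v,z)
for n,x0,x1,y0,y1 in(("small",150,215,130,190),("med",55,100,130,190)):
    m=(g[y0:y1,x0:x1]<55).astype(np.uint8);k,l,st,c=cv2.connectedComponentsWithStats(m);i=1+st[1:,4].argmax()
    q=c[i]+[x0,y0];print(n,"grip px",q,st[i],np.round(w(*q,.063),1),np.round(w(*q,.08),1))
# small: steel ring/strip pixels: bright-gray unsaturated
s=im.max(2).astype(int)-im.min(2);m=((s<22)&(g>60)&(g<235)).astype(np.uint8);
sub=m[120:230,110:215];print("\n".join("".join(".#"[v] for v in r[::2]) for r in sub[::3]))
for p in((173,165,.036),):print(np.round(w(*p),1))
for p in((133,210),(130,207)):print([np.round(w(*p,z),1) for z in(.105,.12)])
```

```text
small grip px [187.56972112 150.10358566] [ 25  11  22  23 251] [382.3 241.4  63. ] [378.1 244.1  80. ]Traceback (most recent call last):
  File "<stdin>", line 6, in <module>
ValueError: attempt to get argmax of an empty sequence
```

Run:
```python
from h import *
import cv2
im=cv2.imread("pics/w5.png");g=im.max(2)
w=lambda u,v,z:np.round(ray("wrist",u,v,z),1)
s=im.max(2).astype(int)-im.min(2);m=((s<25)&(g>45)).astype(int)+(g<=45)*2
print("\n".join("%d "%(120+2*i)+"".join(".#o"[v] for v in r) for i,r in enumerate(m[120:226:2,115:225:2])))
print(w(173,165,.036),[w(133,210,z) for z in(.105,.12)])
```

```text
120 ....................................#..................
122 .......................................................
124 .......................................................
126 .......................................................
128 .......................................................
130 .......................................................
132 .......................................................
134 .......................................................
136 .......................................................
138 ............................########.#.................
140 ..........................##############...............
142 .........................#########oo####o..............
144 .......................##########oooo##oo#.............
146 ......................##########oooooo####.............
148 .....................##########oooooooo####............
150 .....................#########o##ooooooo###............
152 ....................##############ooooooo##............
154 ....................###############oooooo##....#.......
156 ................
[... 1460 characters left out ...]
...................
206 .......#######.........................................
208 ......#######..........................................
210 ......######...........................................
212 ......#####............................................
214 ........#..............................................
216 .......................................................
218 .......................................................
220 .......................................................
222 .......................................................
224 .......................................................
[407.9 224.   36. ] [array([434.5, 207.6, 105. ]), array([427.3, 212.3, 120. ])]
```

```bash
M='python3 -m pendant'
$M '{"hand":[0,0,0,0,0],"dp":[[0,-1.5,0],[0,-3,0],[0,-4.5,0],[0,-6,0],[0.1,-6.95,0]],"twist":[-0.14,-0.28,-0.42,-0.56,-0.70]}'
$M '{"hand":[0,0,0],"dp":[[0,0,0],[0,0,0],[0,0,0]],"twist":[-0.1,-0.1,-0.1]}'
python3 - <<'E'
from h import *
import cv2
s=ctrl.sense();print(s["position"],s["eef_rot"])
im=ctrl.grab_frame("wrist")[:,:,::-1];cv2.imwrite("pics/w6.png",im)
T=ctrl.camera_model("wrist");C=np.array(T["cam_to_world"])
def pr(P):
    q=C[:3,:3].T@(np.array(P)/1000-C[:3,3]);return np.round([T["fx"]*q[0]/q[2]+T["cx"],T["fy"]*q[1]/q[2]+T["cy"]])
h=np.array([386,239.]);X=np.array([.819,-.574])
print("pred grip",pr([*(h-3*X),63]),"tip",pr([*(h+55*X),117]),"cup",pr([*(h+26*X),36]))
g=im.max(2);d=im.max(2).astype(int)-im.min(2);m=((d<25)&(g>45)).astype(int)+(g<=45)*2
print("\n".join("%d "%(120+3*i)+"".join(".#o"[v] for v in r) for i,r in enumerate(m[120:270:3,200:320:2])))
E
```

```text
time_s: 9.45
position: [0.3858, 0.2379, 0.2372]
eef_rot: [-179.8, -0.1, 150.5]
ft_force: [-0.1, 1.1, -0.2]
grip_width: 0.0428
gripper_force: 0.0
time_s: 9.75
position: [0.3862, 0.2389, 0.238]
eef_rot: [-179.9, -0.1, 145.3]
ft_force: [-0.2, -0.0, 0.6]
grip_width: 0.0429
gripper_force: 0.0
[0.38618646 0.23888061 0.23800033] [-1.79884307e+02 -7.56316121e-02  1.45293613e+02]
pred grip [255. 161.] tip [255. 241.] cup [255. 181.]
120 ............................................................
123 ............................................................
126 .................#..........................................
129 ....#.......................................................
132 ............................................................
135 ............................................................
138 ............................................................
141 ..................#.........................................
144 ..#.........................................................
147 ............................................................
150 ..................
[... 1877 characters left out ...]
................#####.............................
240 #########..................####...........................o.
243 ##ooo####..........................................oo######.
246 ##ooo####..........................................ooo#####.
249 #oooo####..........................................ooo######
252 #oooo###..........................................ooooo#####
255 #oooo###.........................................oooooo#####
258 ooooo###........................................o.oooooo####
261 ooooo##.......................................o...oooooo####
264 ooooo#......................................o.....oooooo####
267 ooooo#....................................o.......ooooooo###
```

The mask shows the ladle centred in column 256 and aligned vertically, exactly as predicted. Grasping.

```bash
M='python3 -m pendant'
$M '{"hand":[0,0,0,0,0],"dp":[[0,0,-4],[0,0,-8],[0,0,-12],[0,0,-15.9],[0,0,-15.9]],"twist":[0,0,0,0,0]}'
$M '{"hand":[-1,-1,-1,-1,-1],"dp":[[0,0,0],[0,0,0],[0,0,0],[0,0,0],[0,0,0]],"twist":[0,0,0,0,0]}' 80
$M '{"hand":[-1,-1,-1,-1,-1],"dp":[[0,0,1],[0,0,3],[0,0,5.5],[0,0,7.9],[0,0,7.9]],"twist":[0,0,0,0,0]}'
$M '{"hand":[-1,-1,-1,-1,-1],"dp":[[0.3,0.1,0],[0.6,0.2,0],[1,0.4,0],[1.4,0.6,0],[1.8,0.7,0]],"twist":[0.14,0.28,0.42,0.56,0.70]}'
$M '{"hand":[-1,-1,-1,-1],"dp":[[0,0,0],[0,0,0],[0,0,0],[0,0,0]],"twist":[0.09,0.09,0.09,0.09]}'
```

```text
time_s: 10.3
position: [0.3818, 0.2371, 0.074]
eef_rot: [-179.3, -0.4, 145.3]
ft_force: [-1.1, -1.1, -0.6]
grip_width: 0.0425
gripper_force: 0.0
time_s: 10.8
position: [0.3882, 0.2401, 0.0829]
eef_rot: [179.7, 0.1, 145.2]
ft_force: [-0.5, 1.1, 6.8]
grip_width: 0.0143
gripper_force: 78.7
time_s: 11.3
position: [0.3887, 0.2399, 0.1634]
eef_rot: [179.6, 0.2, 145.2]
ft_force: [0.0, 0.7, -0.7]
grip_width: 0.0144
gripper_force: 78.1
time_s: 11.8
position: [0.4039, 0.2457, 0.1575]
eef_rot: [-179.9, -0.2, -174.4]
ft_force: [0.2, 0.3, -0.8]
grip_width: 0.014
gripper_force: 78.1
time_s: 12.2
position: [0.4043, 0.2459, 0.1587]
eef_rot: [-180.0, -0.1, -169.6]
ft_force: [0.1, -0.0, -1.1]
grip_width: 0.014
gripper_force: 78.1
```

```bash
M='python3 -m pendant'
$M '{"hand":[-1,-1,-1,-1,-1],"dp":[[1,0.2,0],[2.3,0.4,0],[3.6,0.65,0],[4.4,0.8,0],[4.4,0.8,0]],"twist":[0,0,0,0,0]}'
$M '{"hand":[-1,-1,-1,-1,-1],"dp":[[1,0.2,0],[2,0.35,0],[2.7,0.5,0],[2.9,0.55,0],[2.9,0.55,0]],"twist":[0,0,0,0,0]}'
$M '{"hand":[-1,-1,-1,-1,-1],"dp":[[0,0,-0.5],[0,0,-1.0],[0,0,-1.5],[0,0,-1.8],[0,0,-1.8]],"twist":[0,0,0,0,0]}'
```

```text
time_s: 12.7
position: [0.45, 0.2542, 0.159]
eef_rot: [-180.0, -0.0, -169.6]
ft_force: [-0.3, 0.1, -1.4]
grip_width: 0.0141
gripper_force: 78.0
time_s: 13.2
position: [0.4779, 0.2596, 0.1592]
eef_rot: [180.0, -0.0, -169.6]
ft_force: [-0.0, -0.5, -2.6]
grip_width: 0.0142
gripper_force: 78.1
time_s: 13.7
position: [0.4773, 0.2595, 0.1407]
eef_rot: [-180.0, -0.1, -169.6]
ft_force: [0.6, 0.4, -2.3]
grip_width: 0.0142
gripper_force: 78.2
```

```bash
M='python3 -m pendant'
$M '{"hand":[-1,-1,-1],"dp":[[0,0,-0.15],[0,0,-0.2],[0,0,-0.2]],"twist":[0,0,0]}'
$M '{"hand":[-0.3,-0.3,-0.3,-0.3,-0.3],"dp":[[0,0,0],[0,0,0],[0,0,0],[0,0,0],[0,0,0]],"twist":[0,0,0,0,0]}'
$M '{"hand":[-0.3,-0.3,-0.3,-0.3,-0.3],"dp":[[-0.5,-0.1,0],[-1.5,-0.3,0],[-3,-0.6,0],[-5.5,-1,0],[-8,-1.4,2]],"twist":[0,0,0,0,0]}'
$M '{"hand":[0,0,0,0,0],"dp":[[0,0,3],[0,0,6],[0,0,10],[0,0,13],[0,0,13]],"twist":[0,-0.1,-0.24,-0.38,-0.52]}'
$M '{"hand":[0,0,0,0,0],"dp":[[0.6,-3,0],[1.2,-6,0],[1.8,-9,0],[2.4,-11.5,0],[3,-13,0]],"twist":[-0.14,-0.28,-0.42,-0.56,-0.70]}'
$M '{"hand":[0,0,0,0,0],"dp":[[0,0,0],[0,0,0],[0,0,0],[0,0,0],[0,0,0]],"twist":[-0.14,-0.28,-0.42,-0.56,-0.67]}'
python3 - <<'E'
from h import *
import cv2
for i in range(3): im=ctrl.grab_frame("wrist")[:,:,::-1]
s=ctrl.sense();print(s["position"],s["eef_rot"])
cv2.imwrite("pics/w7.png",im)
T=ctrl.camera_model("wrist");C=np.array(T["cam_to_world"]);print(C[:3,3])
def pr(P):
    q=C[:3,:3].T@(np.array(P)/1000-C[:3,3]);return np.round([T["fx"]*q[0]/q[2]+T["cx"],T["fy"]*q[1]/q[2]+T["cy"]])
h=np.array([431,89.]);X=np.array([.14,.99])
print("pred grip",pr([*(h-3*X),63]),"tip",pr([*(h+55*X),117]),"cup",pr([*(h+28*X),41]),"mill",pr((446,42,165)),pr((446,42,0)))
g=im.max(2);d=im.max(2).astype(int)-im.min(2);m=((d<25)&(g>45)).astype(int)+(g<=45)*2
print("\n".join("%d "%(90+3*i)+"".join(".#o"[v] for v in r) for i,r in enumerate(m[90:290:3,190:330:2])))
E
```

```text
time_s: 14.0
position: [0.4779, 0.2597, 0.14]
eef_rot: [180.0, 0.1, -169.6]
ft_force: [-0.9, -0.5, 0.7]
grip_width: 0.0143
gripper_force: 78.4
time_s: 14.5
position: [0.4777, 0.2596, 0.1393]
eef_rot: [180.0, -0.0, -169.6]
ft_force: [0.0, 0.5, -0.0]
grip_width: 0.03
gripper_force: 0.0
time_s: 15.0
position: [0.3944, 0.2443, 0.1563]
eef_rot: [-179.9, -0.4, -169.6]
ft_force: [0.1, 0.5, 0.6]
grip_width: 0.0295
gripper_force: 0.0
time_s: 15.5
position: [0.3985, 0.2462, 0.2953]
eef_rot: [179.6, 0.4, 160.3]
ft_force: [0.3, 0.4, 0.5]
grip_width: 0.0426
gripper_force: 0.0
time_s: 16.0
position: [0.4269, 0.114, 0.2894]
eef_rot: [180.0, 0.0, 120.1]
ft_force: [-0.2, -0.1, -0.5]
grip_width: 0.0427
gripper_force: 0.0
time_s: 16.5
position: [0.4268, 0.1156, 0.2893]
eef_rot: [-180.0, -0.0, 81.9]
ft_force: [-0.0, -0.3, -0.2]
grip_width: 0.0425
gripper_force: 0.0
[0.42699383 0.11563726 0.28931442] [-1.79999805e+02 -2.96113842e-03  8.22882062e+01]
[0.43788708 0.19758821 0.43136517]
pred grip [262. 177.] tip [263. 134.] cup [262. 146.] mill [287. 254.] [276. 192.]
90 ....................................
[... 4281 characters left out ...]
..###.....oooooo######ooo
264 ####oooooo...................###.....................###ooooo#######oo
267 ####ooooooo...................##.............##########ooooooo######oo
270 ###oooooooo...................###.............#########ooooooo#######o
273 ###oooooooo....................###.............########oooooooo######o
276 ##ooooooooo.....................###.............#######oooooooo#######
279 ##oooooooo#......................##.............########oooooooo######
282 #ooooooooo........................##.............#######oooooooo######
285 #ooooooooo.........................##.............######ooooooooo#####
288 #ooooooooo..........................#.............######oooooooo#####o
```

The cup and handle columns (263) match the prediction at yaw 82°, with the mill knob at (290,255). The gripper body would foul the mill at the handle. So I first pinch this ladle by its ring top, move it clear and turn it, set it down, and then regrip the handle.

```bash
M='python3 -m pendant'
$M '{"hand":[0,0,0,0,0],"dp":[[0.9,0.15,-4],[0.9,0.15,-8],[0.9,0.15,-12],[0.9,0.15,-16],[0.9,0.15,-17.5]],"twist":[0,0,0,0,0]}'
$M '{"hand":[-1,-1,-1,-1,-1],"dp":[[0,0,0],[0,0,0],[0,0,0],[0,0,0],[0,0,0]],"twist":[0,0,0,0,0]}' 60
$M '{"hand":[-1,-1,-1,-1,-1],"dp":[[0,0,0.5],[0,0,1.2],[0,0.5,1.5],[-0.5,1.5,1.5],[-1.5,3,1.5]],"twist":[0,0,0,0,0]}'
$M '{"hand":[-1,-1,-1,-1,-1],"dp":[[-0.5,1,0],[-1,2,0],[-1.5,3,0],[-2.1,3.3,0],[-2.1,3.3,0]],"twist":[-0.13,-0.26,-0.39,-0.52,-0.65]}'
$M '{"hand":[-1,-1,-1,-1,-1],"dp":[[0,0,0],[0,0,0],[0,0,0],[0,0,0],[0,0,0]],"twist":[-0.13,-0.26,-0.39,-0.52,-0.61]}'
$M '{"hand":[-1,-1],"dp":[[0,0,0],[0,0,0]],"twist":[0,0]}'
```

```text
time_s: 17.15
position: [0.4332, 0.1167, 0.1095]
eef_rot: [-179.5, 0.1, 82.3]
ft_force: [-0.6, 0.3, -0.5]
grip_width: 0.0426
gripper_force: 0.0
time_s: 17.65
position: [0.4376, 0.1172, 0.1159]
eef_rot: [179.8, -0.0, 82.2]
ft_force: [-0.6, -0.4, 2.8]
grip_width: 0.006
gripper_force: 58.8
time_s: 18.15
position: [0.4217, 0.1476, 0.1294]
eef_rot: [180.0, -0.0, 82.1]
ft_force: [-1.0, 0.6, -1.0]
grip_width: 0.006
gripper_force: 58.6
time_s: 18.65
position: [0.3993, 0.1813, 0.129]
eef_rot: [-179.9, 0.0, 44.7]
ft_force: [1.0, 0.1, -2.4]
grip_width: 0.0061
gripper_force: 58.6
time_s: 19.15
position: [0.4, 0.1808, 0.129]
eef_rot: [-180.0, 0.0, 9.7]
ft_force: [0.0, 0.2, -2.1]
grip_width: 0.0056
gripper_force: 58.6
time_s: 19.35
position: [0.4003, 0.1805, 0.1292]
eef_rot: [-180.0, 0.0, 10.1]
ft_force: [-0.3, -0.3, -1.1]
grip_width: 0.0061
gripper_force: 58.6
```

```bash
M='python3 -m pendant'
$M '{"hand":[-1,-1,-1,-1],"dp":[[0,0,-0.6],[0,0,-1.1],[0,0,-1.35],[0,0,-1.35]],"twist":[0,0,0,0]}'
$M '{"hand":[-0.5,0,0,0,0],"dp":[[0,0,0],[0,0,0],[0,0,0],[0,0,0],[0,0,0]],"twist":[0,0,0,0,0]}'
$M '{"hand":[0,0,0,0,0],"dp":[[0,0,1],[0,0,4],[0,0,8],[-1.4,-0.25,12],[-2.75,-0.5,12]],"twist":[0,0,0,0,0]}'
$M '{"hand":[0,0],"dp":[[0,0,0],[0,0,0]],"twist":[0,0]}'
python3 - <<'E'
from h import *
import cv2
im=ctrl.grab_frame("wrist")[:,:,::-1]
s=ctrl.sense();print(s["position"],s["eef_rot"])
cv2.imwrite("pics/w8.png",im)
T=ctrl.camera_model("wrist");C=np.array(T["cam_to_world"]);print(C[:3,3])
def pr(P):
    q=C[:3,:3].T@(np.array(P)/1000-C[:3,3]);return np.round([T["fx"]*q[0]/q[2]+T["cx"],T["fy"]*q[1]/q[2]+T["cy"]])
h=np.array([372.6,175.5]);X=np.array([.984,.179])
print("back",pr([*(h-4*X),113]),"tip",pr([*(h+55*X),117]),"cup",pr([*(h+28*X),41]))
g=im.max(2);d=im.max(2).astype(int)-im.min(2);m=((d<25)&(g>45)).astype(int)+(g<=45)*2
print("\n".join("%d "%(100+4*i)+"".join(".#o"[v] for v in r) for i,r in enumerate(m[100:280:4,200:310:2])))
E
```

```text
time_s: 19.75
position: [0.4007, 0.1803, 0.116]
eef_rot: [-180.0, -0.0, 10.0]
ft_force: [-0.5, 0.8, 0.9]
grip_width: 0.0063
gripper_force: 58.9
time_s: 20.25
position: [0.4007, 0.18, 0.1158]
eef_rot: [180.0, 0.0, 10.0]
ft_force: [-0.6, 0.2, -0.6]
grip_width: 0.0425
gripper_force: 0.0
time_s: 20.75
position: [0.3758, 0.1759, 0.2435]
eef_rot: [-179.9, -0.8, 10.0]
ft_force: [0.7, 0.1, -0.2]
grip_width: 0.0427
gripper_force: 0.0
time_s: 20.95
position: [0.3731, 0.1751, 0.2358]
eef_rot: [180.0, -0.0, 10.0]
ft_force: [1.0, 0.5, -1.0]
grip_width: 0.0427
gripper_force: 0.0
[0.37305451 0.17499263 0.23508315] [1.79979601e+02 7.03454491e-02 9.95802703e+00]
[0.45486436 0.18900423 0.37702843]
back [254. 185.] tip [253. 113.] cup [253. 132.]
100 .......................................................
104 ..........................###..........................
108 ....................##############.....................
112 ..................##################...................
116 .................####################..................
120 ...............#######################.................
12
[... 1637 characters left out ...]
.############oo#########################
236 ############....############oo#########################
240 ############..........###oo#oo#########################
244 ##ooo#######............o##ooo####################ooo##
248 ##ooo#######............oo##oo####################oooo#
252 #oooo########...........oo#oooo########o##########ooooo
256 ooooo########..........#o#oooo##################o#ooooo
260 ooooo########..........#o#oooo############o#####o#ooooo
264 ooooo########..........#o#oooo#o##################ooooo
268 oooooo########.........#o#oooo####################ooooo
272 oooooo########.........##ooooo####################ooooo
276 oooooo########.........#oooooo####################ooooo
```

Cup and strip sit at column 253, as predicted. I grasp it by the handle, lift, and move in at slot −33 mm.

```bash
M='python3 -m pendant'
$M '{"hand":[0,0,0,0,0],"dp":[[0,0,-4],[0,0,-8],[0,0,-12],[0,0,-15.7],[0,0,-15.7]],"twist":[0,0,0,0,0]}'
$M '{"hand":[-1,-1,-1,-1,-1],"dp":[[0,0,0],[0,0,0],[0,0,0],[0,0,0],[0,0,0]],"twist":[0,0,0,0,0]}' 80
$M '{"hand":[-1,-1,-1,-1,-1],"dp":[[0,0,1],[0,0,3],[0,0,5.5],[0,0,7.9],[0,0,7.9]],"twist":[0,0,0,0,0]}'
$M '{"hand":[-1,-1,-1,-1,-1],"dp":[[0.7,0,0],[1.5,0,0],[2.5,0.2,0],[3.2,0.35,0],[3.2,0.35,0]],"twist":[0,0,0,0,0]}'
$M '{"hand":[-1,-1],"dp":[[0,0,0],[0,0,0]],"twist":[0,0]}'
```

```text
time_s: 21.5
position: [0.368, 0.1734, 0.072]
eef_rot: [179.9, 0.9, 9.9]
ft_force: [-1.1, 0.7, 0.1]
grip_width: 0.0428
gripper_force: 0.0
time_s: 22.0
position: [0.3743, 0.1755, 0.0807]
eef_rot: [-180.0, -0.2, 10.0]
ft_force: [-1.6, 0.5, 4.4]
grip_width: 0.0142
gripper_force: 78.4
time_s: 22.5
position: [0.3754, 0.1758, 0.1619]
eef_rot: [-179.9, -0.5, 10.0]
ft_force: [0.7, -0.7, -1.7]
grip_width: 0.0144
gripper_force: 78.0
time_s: 23.0
position: [0.4059, 0.1786, 0.1569]
eef_rot: [180.0, 0.1, 9.9]
ft_force: [0.1, 0.5, -1.5]
grip_width: 0.0144
gripper_force: 77.9
time_s: 23.2
position: [0.4049, 0.1786, 0.1576]
eef_rot: [180.0, 0.0, 10.0]
ft_force: [0.3, -0.4, -1.7]
grip_width: 0.0145
gripper_force: 77.9
```

```bash
M='python3 -m pendant'
$M '{"hand":[-1,-1,-1,-1,-1],"dp":[[1.3,0.2,-0.1],[2.8,0.5,-0.1],[4.3,0.8,-0.1],[5.3,0.95,-0.1],[5.3,0.95,-0.1]],"twist":[0,0,0,0,0]}'
$M '{"hand":[-1,-1,-1,-1,-1],"dp":[[1,0.2,0],[2.2,0.4,0],[3,0.55,0],[3.3,0.6,0],[3.3,0.6,0]],"twist":[0,0,0,0,0]}'
$M '{"hand":[-1,-1,-1,-1,-1],"dp":[[0,0,-0.5],[0,0,-1.0],[0,0,-1.5],[0,0,-1.8],[0,0,-1.8]],"twist":[0,0,0,0,0]}'
```

```text
time_s: 23.7
position: [0.4588, 0.1881, 0.1568]
eef_rot: [180.0, 0.0, 10.0]
ft_force: [0.6, -0.5, -1.7]
grip_width: 0.0141
gripper_force: 77.9
time_s: 24.2
position: [0.4915, 0.1941, 0.1567]
eef_rot: [180.0, 0.0, 9.9]
ft_force: [0.2, 0.0, -1.8]
grip_width: 0.0145
gripper_force: 78.0
time_s: 24.7
position: [0.4908, 0.194, 0.1384]
eef_rot: [180.0, 0.0, 10.0]
ft_force: [-0.2, 0.5, -1.5]
grip_width: 0.0142
gripper_force: 78.1
```

```bash
M='python3 -m pendant'
$M '{"hand":[-1,-1,-1],"dp":[[0,0,-0.15],[0,0,-0.2],[0,0,-0.2]],"twist":[0,0,0]}'
$M '{"hand":[-0.3,-0.3,-0.3,-0.3,-0.3],"dp":[[0,0,0],[0,0,0],[0,0,0],[0,0,0],[0,0,0]],"twist":[0,0,0,0,0]}'
$M '{"hand":[-0.3,-0.3,-0.3,-0.3,-0.3],"dp":[[-0.5,-0.1,0],[-1.5,-0.3,0],[-3,-0.6,0],[-5.5,-1,0],[-8,-1.4,2]],"twist":[0,0,0,0,0]}'
$M '{"hand":[-0.3,-0.3,-0.3,-0.3,-0.3],"dp":[[0,0,4],[0,0,8],[-2,0,10],[-6,-3,10],[-10,-6,10]],"twist":[0,0,0,0,0]}'
$M '{"hand":[-0.3,-0.3,-0.3,-0.3,-0.3],"dp":[[0,-4,0],[0,-8,0],[0,-12,0],[0,-16,0],[0,-20,0]],"twist":[0,0,0,0,0]}'
$M '{"hand":[-0.3,-0.3,-0.3,-0.3,-0.3],"dp":[[0,-4,0],[0,-8,0],[0,-12,0],[0,-12,0],[0,-12,0]],"twist":[0,0,0,0,0]}'
python3 - <<'E'
from h import *
import cv2
a=ctrl.grab_frame("scene")[90:270,150:370,::-1];b=ctrl.grab_frame("top")[80:260,150:390,::-1]
f=lambda i:cv2.resize(i,(400,300),interpolation=cv2.INTER_CUBIC)
cv2.imwrite("pics/end.png",np.hstack([f(a),f(b)]))
E
```

```text
time_s: 25.0
position: [0.4914, 0.1942, 0.1377]
eef_rot: [-180.0, -0.1, 10.0]
ft_force: [-1.0, -1.0, 2.5]
grip_width: 0.0142
gripper_force: 78.4
time_s: 25.5
position: [0.4911, 0.1941, 0.1367]
eef_rot: [180.0, 0.0, 10.0]
ft_force: [0.4, 0.7, 0.4]
grip_width: 0.0301
gripper_force: 0.0
time_s: 26.0
position: [0.4077, 0.1792, 0.1539]
eef_rot: [180.0, 0.4, 9.9]
ft_force: [-0.1, -0.5, -0.4]
grip_width: 0.0298
gripper_force: 0.0
time_s: 26.5
position: [0.3097, 0.1197, 0.2575]
eef_rot: [180.0, -0.1, 10.1]
ft_force: [0.5, -1.0, 0.6]
grip_width: 0.0298
gripper_force: 0.0
time_s: 27.0
position: [0.3101, -0.081, 0.2569]
eef_rot: [180.0, -0.1, 10.0]
ft_force: [0.1, -0.7, -0.0]
grip_width: 0.03
gripper_force: 0.0
time_s: 27.5
position: [0.3105, -0.1998, 0.2565]
eef_rot: [-179.9, 0.0, 9.8]
ft_force: [-0.1, 0.4, -0.4]
grip_width: 0.0303
gripper_force: 0.0
```

View pics/end.png

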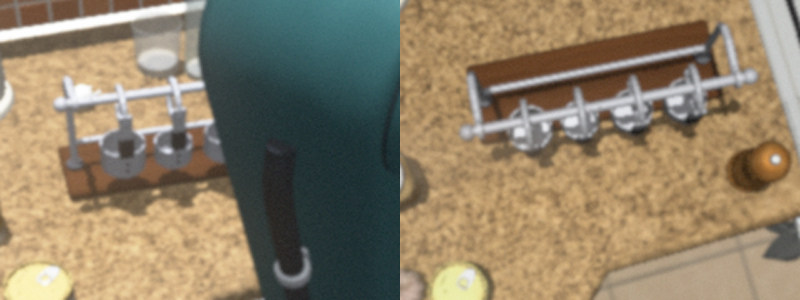

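The top view shows four ladles hanging apart from each other, with cups at x≈528, 580, 632 and 686. The mill and tin have not moved. I'll let the ladles settle, then hand in.

```bash
M='python3 -m pendant'
for i in 1 2 3 4; do :; done
$M '{"hand":[-0.3,-0.3,-0.3,-0.3,-0.3],"dp":[[0,0,0],[0,0,0],[0,0,0],[0,0,0],[0,0,0]],"twist":[0,0,0,0,0]}' >/dev/null
$M '{"hand":[-0.3,-0.3,-0.3,-0.3,-0.3],"dp":[[0,0,0],[0,0,0],[0,0,0],[0,0,0],[0,0,0]],"twist":[0,0,0,0,0]}' >/dev/null
$M '{"hand":[-0.3,-0.3,-0.3,-0.3,-0.3],"dp":[[0,0,0],[0,0,0],[0,0,0],[0,0,0],[0,0,0]],"twist":[0,0,0,0,0]}' | head -1
python3 -c "from rig import ctrl;print(ctrl.sign_off())"
```

```text
time_s: 29.1
the job is handed in; nothing more can be done
None
```

All three ladles now hang on the bar beside the one already there, with clear gaps between them; the last top view shows the mill and tin where they were (the jar was barely in frame), and I handed the job in at 29.1 s.

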